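Free the picture frame wedged between cartons and file it behind the bookend

ROBOT

A 7-joint arm with a two-finger parallel gripper is mounted at the origin on the work surface. World frame = base frame: x ahead of the robot, y to its left, z up, the work surface at z = 0. Lengths are in mm, angles in rad, forces in N, time in s.
With the tool pointing down it reaches from about 425 to 875 mm from the base axis. Payload 8.4 kg.
Tool frame: the origin (TCP) lies on the centre line of the jaws, within the pads' length; the fingertips stand arm.tcp_to_tips ahead of it and the grasp point (between the pads) lies 2 mm behind it (arm.tcp_to_tips is the distance from the TCP to the fingertips, in mm); z points along the fingers, y is the direction in which the jaws open and shut (so a half turn about z gives the same grasp; the last joint's range is limited). The gripper opens to 85 mm and grips with 20 to 120 N. Pads are 22 mm wide; open, the fingers measure 114 mm over their backs; the gripper's body (76 mm by 85 mm) begins 54 mm behind the grasp point. The pads swing forward as they close: fully open they stand 13 mm farther back than shut.
Start: joints at [-1.29, 0.333, 0.04, 1.465, -0.013, 1.343, -0.059], TCP at [240.977, 603.651, 248.308] pointing down, gripper open.
Joint ranges: [-2.58, 2.58], [-0.38, 2.09], [-1.3, 1.39], [0.25, 2.4], [-1.5, 4.64], [0.08, 2.09], [-2.65, 2.65]. Speed limits (rad/s): [2.22, 2.22, 2.79, 2.79, 3.14, 3.14, 3.14].

INTERFACE

Orientations are given as a rotation vector (axis times angle).
In Python, from rig import arm gives the robot as it stands.
- The arm moves only by the tool step_arm, never from a script. Its argument "commands" is a list of rows, each a list of 7 numbers: the turn, a rotation vector about the tool's x, y, z each as a share of 180 degrees, from -1 to 1, then the shift along the tool's x, y, z each as a share of 150 mm, from -1 to 1, then the closure, from 0 (fully open) to 1 (shut). A call has 1 to 12 rows; each row shifts and turns the commanded pose from where the row before left it, along the tool's axes as they then stand; what a row does not reach is not made up. A row lasts 1/8 s, in which the tool goes at most 62.5 mm and 10.7 degrees, less where a joint would pass 70% of its speed; a pose out of reach is approached as far as the arm can. A call with a number of a shift or a turn outside -1 to 1 is refused whole. A call with a gripper value outside its range is refused whole. The fingers move at their own pace and stop on an object; "force" is the grip in N (left out, the last holds). Time passes only in rows, so rows that do not move let the fingers close. It gives the time, the measured TCP pose, the force and the opening at its end, in the units of the state.
- arm.observe(): the state, without advancing time (a new reading comes with each control period).
- arm.read_camera(name): name is "side" or "top"; returns a dict with "frame" (400x640x3 uint8, blue, green, red), "mtx" (3x3 intrinsics, pixels), "R" (3x3) and "t" (3): a world point X has camera coordinates R X + t. Camera axes: x right, y down, z forward; pixel columns grow to the right and rows downward; lengths in mm; the calibration is good to about 2 mm. A picture is of the moment at which its call begins. There is no depth.
- arm.hand_in(): hands the job in, once; it reports no verdict.
Trained networks look in a picture, given as the dict that the camera call returned (one of the last four; its "shot" number tells which), for a name from the list of things; names that differ only in an ending like _2 or _b are one class to them, and where a whole thing is asked for, a point or a joint stands for the part that bears it (a point fixed in the world has none). Each returns a list of dicts, best first, with "score" (0 to 1); they miss things now and then, are a little off and sometimes report something else, mostly with a low value. They report only what shows in the picture. A call takes as long as a camera call. They do not tell look-alikes from the thing itself.
- arm.recognise(picture, label): "bbox" ([centre column, centre row, width, height] in pixels, round what is visible of it).
- arm.outline_of(picture, label): "pixels" (400x640 bool, what is visible of it) and "bbox" ([centre column, centre row, width, height] in pixels, round what is visible of it).
The state is a dict: "time_s": time; "joint_positions": joint angles; "qd": joint speeds; "tau": joint torques, N m; "tcp_pos": TCP position; "orientation": TCP orientation; "force": force on the tool from outside, world axes, zero at the start; "wrist_torque": the same for the moment, N m; "grip_width": finger opening in mm.
Only numpy, scipy, OpenCV 4.12 (cv2) and the standard library are available. Lean on these libraries where they do the work, as an engineer would, in place of code of your own. Each camera call takes 0.05 s, during which the arm holds its last target.

TASK

A small blue picture frame is wedged upright in the gap between the two cartons, underneath the wire shelf. Slide the yellow bookend of the wooden rack open, draw the frame out by its top edge, and stand it upright on the rack next to the fixed end wall, setting it down rather than dropping it. Then slide the bookend back until it holds the frame snugly against the wall, and leave the jar, candle holder, bowl and clock where they are.

Things in the scene. Friction and masses are not known exactly. Their poses are not given: they have to be found in the camera images.
- frame_center (a point): Centre of the loose blue-rimmed picture frame: 90 mm wide (its x), 14 mm thick (its y), 120 mm tall (its z, up), 0.1 to 0.25 kg. It starts upright on the bay's lower deck in the gap between the cartons, faces parallel to the carton sides, centre 72 mm and top edge 132 mm above the table: only its top 37 mm is exposed. One carton's side bulges against it (3 N): drawing it out takes 3 to 8 N.
- bay: Fixed wire shelf bay; origin on the table under the middle of the gap; its x points away from the robot side, its y across the gap. Two fixed cartons stand on its 12 mm lower deck, x = -85 to 85 mm, tops 95 mm above the table, one at y = 7 to 133 mm, one at y = -133 to -7 mm. The gap runs along x, open above and in front (-x); a lip wire crosses the front at x = -108 mm, its top at 33 mm.
- shelf_edge (a point): Middle of the front edge of the bay's upper wire shelf, which hangs over the gap; in the bay's frame at (-30, 0, 335) mm. Shelf: x = -35 to 105 mm, y = -130 to 130 mm, 330 to 341 mm above the table, on two 16 mm back posts 365 mm tall at x = 100, y = -125 and 125 mm, with struts. It bars the way from straight above: come in leaning back to the robot side (-x), 25 to 45 degrees, and draw out along that slope.
- rack: Fixed wooden rack; origin under its centre; base 140 mm (x) by 200 mm (y), floor 10 mm above the table, open on both x sides. A fixed end wall stands at its -y end: inner face at y = -90 mm, 120 mm wide in x, top 80 mm above the table. The frame belongs with a face against this wall, its width along the rack's x, centred in x: its centre is then at (0, -83, 70) mm in this frame.
- bookend (a joint): Slide of the yellow bookend along the rack's +y, 0 to 0.08 m; it stays where it is left (2 N of friction). The clear space between end wall and bookend plate is 10 mm + this value; with the frame held snugly it reads 0.004. It starts nearly shut, too narrow for the frame. The plate is 110 mm wide in x, 8 mm thick, top 80 mm above the table.
- bookend_tab (a point): Centre of the top end of the bookend's upright grip tab, 104 mm above the table; the tab is 34 mm (rack x) by 12 mm (rack y) and free all round from its top down to 18 mm above the table, with 48 mm clear between it and the plate. It lies 62 mm in +y from the plate's face that touches the frame and moves with the bookend.
- jar_center (a point): Centre of a loose small white jar with a brass-coloured lid, 38 mm in diameter, 55 mm tall, on top of one carton. Bystander.
- candle_center (a point): Centre of a loose small brass candle holder, 40 mm in diameter, 50 mm tall, on top of the other carton. Bystander.
- bowl_center (a point): Centre of a loose copper bowl, 90 mm in diameter, 45 mm tall, on the table beyond bay and rack. Bystander.
- clock_center (a point): Centre of a loose round black desk clock, 104 mm in diameter, 114 mm tall, on the table beyond bay and rack. Bystander.
There are look-alikes about, which are no part of the job. There is more than one size of the rack; the one meant has the size given above. Leave any turquoise look-alike of the part that bears frame_center alone.

How it is judged:
By the outcome, as a careful person would: the job done as asked, in the order asked, and still so for the second after the job is handed in, with the robot touching nothing.
It also fails if it takes over 67 s, if anything falls off the work surface, if the arm or the gripper's body presses on something with over 40 N, if the wrist force passes 120 N, or if a joint passes its speed limit or range.

## Working session

There is one attempt and no reset: what is moved stays moved. The work goes in short steps, Python scripts to look and compute and a tool call to move; the robot and the scene stay as the last step left them, time stands still between calls to the robot, and variables do not carry over. Pictures are saved under pics/ and viewed, and the job is handed in when it is done.

Besides the shell and the picture viewer there is one more tool, called after ">>>" as a command line: name --pt "numbers of a row" for each row, then --argument value for the rest. step_arm: Moves the arm, as the interface text tells. Its arguments: {"type":"object","properties":{"commands":{"type":"array"},"force":{"type":"number"}},"required":["commands"]}

```bash
ls; mkdir -p pics; python3 - <<'E'
from rig import arm
import cv2
print([a for a in dir(arm) if a[0]!='_'],arm.tcp_to_tips)
print(arm.observe())
for n in("side","top"):
    p=arm.read_camera(n);cv2.imwrite(f"pics/{n}0.png",p["frame"]);print(n,p["mtx"],p["R"],p["t"])
E
```

```text
pics
['MotionError', 'hand_in', 'observe', 'outline_of', 'read_camera', 'recognise', 'tcp_to_tips'] 17.0
{'time_s': 0.0, 'joint_positions': array([-1.29019933,  0.33392406,  0.03986151,  1.46624002, -0.01339003,
        1.34329542, -0.05850683]), 'qd': array([ 1.84577001e-03,  5.44914342e-04,  4.63376578e-04, -4.65720766e-04,
        9.82240649e-05,  5.10080442e-04,  1.06550824e-04]), 'tau': array([-6.86726489e-04, -6.58537889e+01,  1.36501975e+00, -4.05578578e+01,
        1.67193788e-02,  1.23551191e-02, -7.89967515e-06]), 'tcp_pos': array([240.84260534, 603.28928852, 247.4278615 ]), 'orientation': array([-5.92983897e-01, -3.08492857e+00,  2.49737086e-03]), 'force': array([-0.29199382, -0.0777058 , -0.31491097]), 'wrist_torque': array([ 0.03880346,  0.02257124, -0.02462254]), 'grip_width': 85.34108243263886}
side [[385.08875899   0.         317.96764602]
 [  0.         385.08875899 199.98543551]
 [  0.           0.           1.        ]] [[ 7.12694164e-01 -7.01474860e-01 -2.21099649e-04]
 [-4.90920190e-01 -4.98546717e-01 -7.14456813e-01]
 [ 5.01063264e-01  5.09297744e-01 -6.99679508e-01]] [-383.68783475  422.90722479  769.74322564]
top [[362.23090265   0.         317.791992  ]
 [  0.         362.23090265 199.05624732]
 [  0.           0.           1.        ]] [[-0.00282888 -0.99998923 -0.00368044]
 [-0.99812139  0.00304881 -0.06119144]
 [ 0.061202    0.00350042 -0.99811926]] [   7.66749729  545.76078886 1196.47668317]
```

View pics/side0.png

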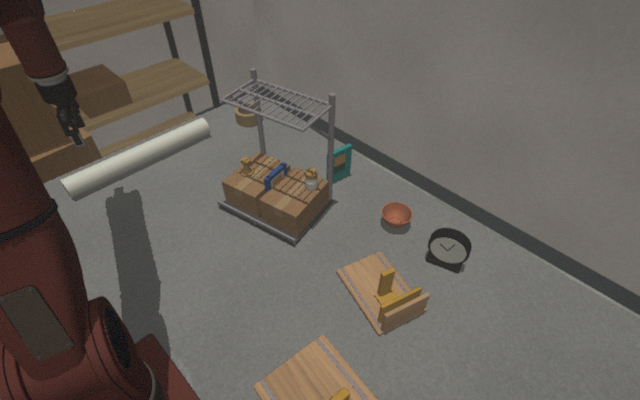

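View pics/top0.png

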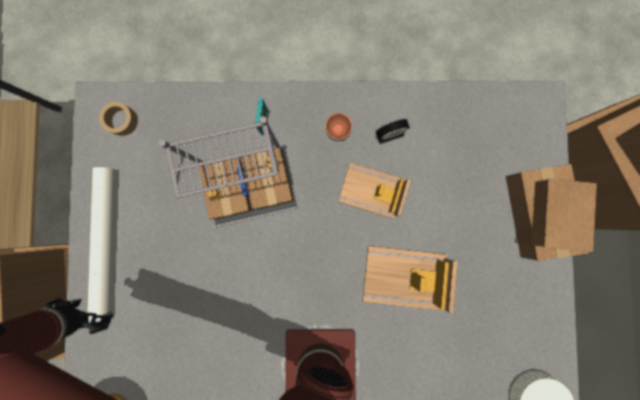

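```bash
cat > h.py <<'E'
import numpy as np,cv2
from rig import arm
from scipy.spatial.transform import Rotation as Ro
from scipy.optimize import least_squares
def proj(p,X):
    X=np.atleast_2d(np.array(X,float)); c=X@p["R"].T+p["t"]; u=c@p["mtx"].T
    return u[:,:2]/u[:,2:]
def onz(p,uv,z):
    d=p["R"].T@np.linalg.inv(p["mtx"])@np.array([uv[0],uv[1],1.]); o=-p["R"].T@p["t"]
    return o+d*(z-o[2])/d[2]
def tri(ps,uvs):
    A=[];b=[]
    for p,uv in zip(ps,uvs):
        d=p["R"].T@np.linalg.inv(p["mtx"])@np.array([uv[0],uv[1],1.]);d/=np.linalg.norm(d);o=-p["R"].T@p["t"]
        M=np.eye(3)-np.outer(d,d);A.append(M);b.append(M@o)
    x=np.linalg.lstsq(np.vstack(A),np.hstack(b),rcond=None)[0]
    return x,[proj(p,x)[0]-np.array(uv) for p,uv in zip(ps,uvs)]
def crop(p,x0,y0,w,h,name,s=6):
    cv2.imwrite("pics/"+name,cv2.resize(p["frame"][y0:y0+h,x0:x0+w],None,fx=s,fy=s,interpolation=cv2.INTER_CUBIC))
E
python3 - <<'E'
from h import *
S=arm.read_camera("side");T=arm.read_camera("top")
for l in ["frame_center","bookend","bookend_tab","rack","bay","jar_center","candle_center","bowl_center","clock_center"]:
    for n,p in(("S",S),("T",T)):
        print(l,n,[(np.round(d["bbox"]).tolist(),round(d["score"],2)) for d in arm.recognise(p,l)][:4])
crop(S,210,60,130,100,"sb.png");crop(S,210,140,130,100,"sb2.png");crop(S,330,240,110,95,"sr.png")
crop(T,155,110,145,115,"tb.png",5);crop(T,330,155,90,70,"tr.png",8)
E
```

```text
frame_center S [([342.0, 163.0, 20.0, 36.0], 0.95), ([275.0, 175.0, 24.0, 26.0], 0.85), ([396.0, 215.0, 32.0, 27.0], 0.72)]
frame_center T [([244.0, 185.0, 8.0, 27.0], 0.62), ([264.0, 118.0, 17.0, 43.0], 0.59), ([390.0, 197.0, 34.0, 33.0], 0.2)]
bookend S [([397.0, 294.0, 45.0, 55.0], 0.93), ([381.0, 290.0, 94.0, 84.0], 0.22)]
bookend T [([426.0, 284.0, 38.0, 48.0], 0.91), ([390.0, 196.0, 27.0, 35.0], 0.74)]
bookend_tab S [([398.0, 295.0, 45.0, 53.0], 0.88), ([341.0, 391.0, 20.0, 15.0], 0.64)]
bookend_tab T [([389.0, 197.0, 31.0, 35.0], 0.78), ([428.0, 285.0, 38.0, 47.0], 0.64)]
rack S [([314.0, 366.0, 124.0, 63.0], 0.76), ([447.0, 248.0, 49.0, 44.0], 0.67), ([383.0, 293.0, 94.0, 82.0], 0.59)]
rack T [([410.0, 280.0, 94.0, 66.0], 0.94), ([375.0, 191.0, 74.0, 59.0], 0.57)]
bay S [([277.0, 157.0, 116.0, 178.0], 0.68), ([314.0, 178.0, 21.0, 24.0], 0.16)]
bay T [([227.0, 173.0, 141.0, 110.0], 0.9)]
jar_center S [([312.0, 181.0, 21.0, 22.0], 0.84)]
jar_center T [([270.0, 164.0, 14.0, 13.0], 0.55)]
candle_center S [([246.0, 168.0, 15.0, 18.0], 0.6)]
candle_center T [([214.0, 195.0, 13.0, 9.0], 0.44), ([338.0, 126.0, 30.0, 25.0], 0.38)]
bowl_center S [([398.0, 214.0, 31.0, 27.0], 0.55)]
bowl_center T [([339.0, 126.0, 31.0, 25.0], 0.83)]
clock_center S [([446.0, 249.0, 44.0, 46.0], 0.77)]
clock_center T [([393.0, 131.0, 36.0, 25.0], 0.64)]
```

View pics/sb2.png

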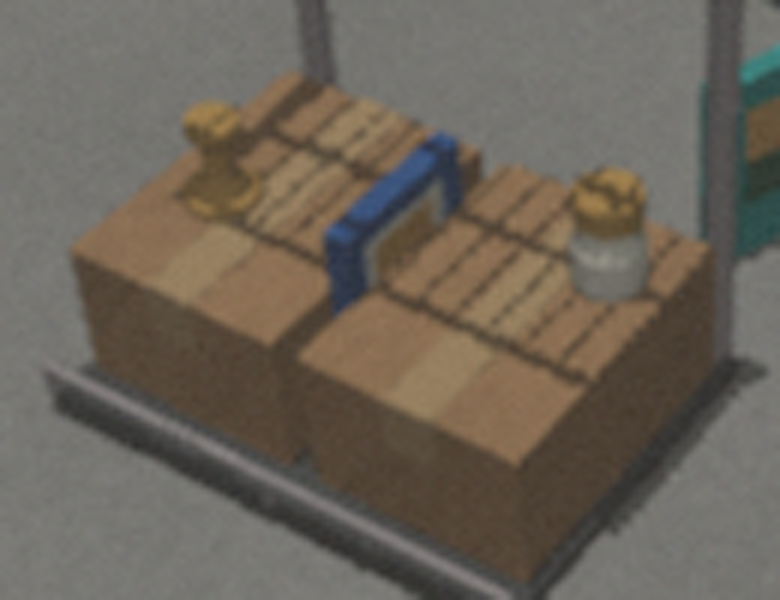

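View pics/sr.png

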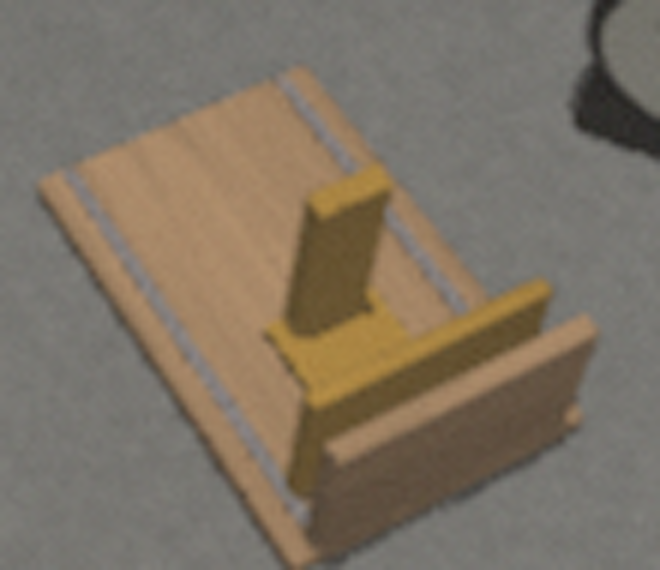

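View pics/tb.png

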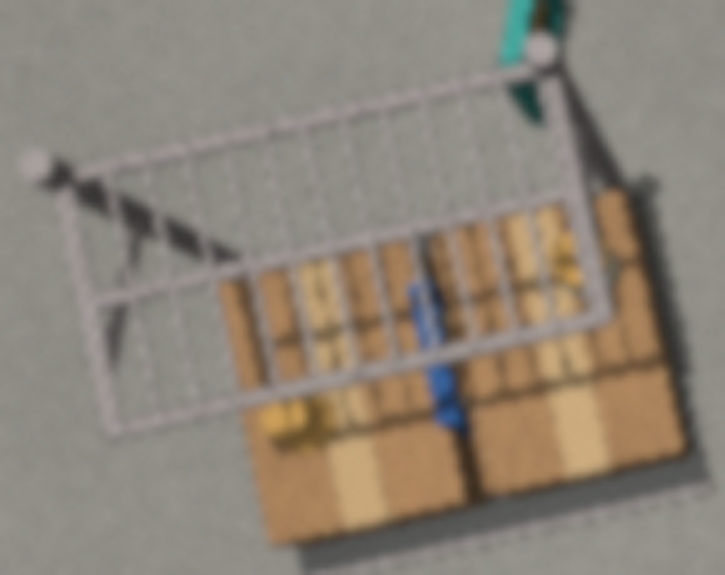

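View pics/tr.png

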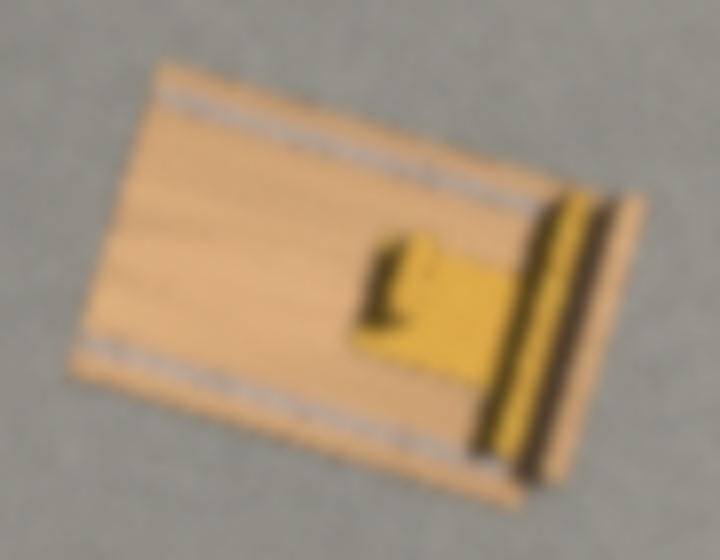

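View pics/sb.png

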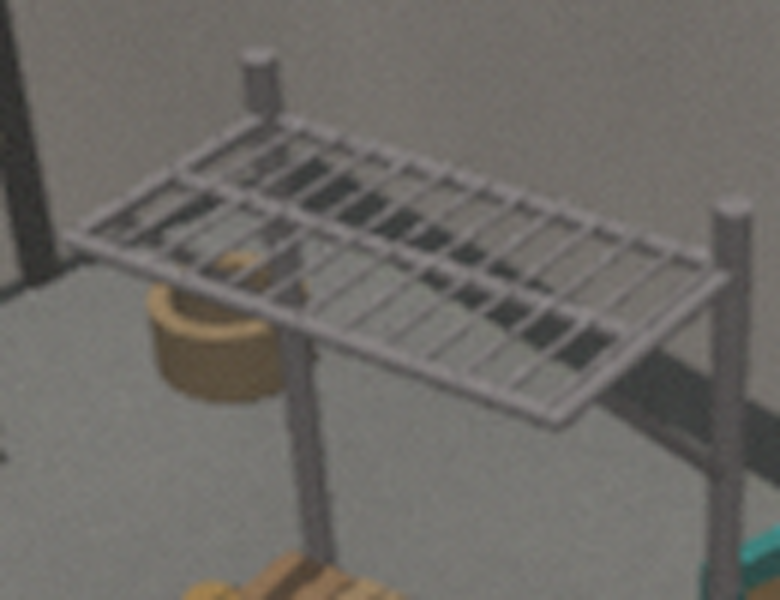

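```bash
cat > fit.py <<'E'
from h import *
S=arm.read_camera("side");T=arm.read_camera("top")
def o(c,off,s): return (np.array(c)+.5)/s-.5+np.array(off)
def solve(obs,extra,x0,size=False):
    def f(v):
        r=[]
        c,s=np.cos(v[2]),np.sin(v[2])
        for p,uv,X in obs:
            X=np.array(X(v) if callable(X) else X,float)
            W=np.array([v[0]+c*X[0]-s*X[1],v[1]+s*X[0]+c*X[1],X[2]])
            r+=list(proj(p,W)[0]-uv)
        return r
    s=least_squares(f,x0,loss='soft_l1'); 
    return s.x,np.round(np.array(f(s.x)).reshape(-1,2),1).tolist()
a=lambda c:o(c,(330,155),8); b=lambda c:o(c,(330,240),6)
rk=[(T,a((160,60)),(70,100,10)),(T,a((70,370)),(-70,100,10)),(T,a((520,505)),(-70,-100,10)),
(S,b((40,185)),(-70,100,10)),(S,b((305,70)),(70,100,10)),(S,b((300,565)),(-70,-100,10)),
(S,b((350,193)),lambda v:(0,-18+v[3],104)),
(S,b((310,400)),lambda v:(-55,-76+v[3],80)),(S,b((547,290)),lambda v:(55,-76+v[3],80)),
(T,a((580,190)),lambda v:(55,-76+v[3],80)),(T,a((505,455)),lambda v:(-55,-76+v[3],80))]
for i,j in((0,1),(1,2)): print("side len",np.linalg.norm(onz(T,rk[i][1],10)-onz(T,rk[j][1],10)))
print("big rack len",np.linalg.norm(onz(T,(368,247),10)-onz(T,(364,304),10)))
x,r=solve(rk,0,[500,-200,-.2,2]);print("rack",x,r)
print("tab tri",onz(S,b((350,193)),104), onz(T,a((415,245)),104))
a=lambda c:o(c,(155,110),5); b=lambda c:o(c,(210,140),6); e=lambda c:o(c,(210,60),6)
by=[(S,b((75,255)),(-85,133,95)),(S,b((295,75)),(85,133,95)),(S,b((275,345)),(-85,7,95)),(S,b((300,352)),(-85,-7,95)),(S,b((522,465)),(-85,-133,95)),(S,b((710,245)),(85,-133,95)),
(S,e((258,50)),(100,125,365)),(S,e((733,205)),(100,-125,365)),(T,a((38,162)),(100,125,365)),(T,a((542,48)),(100,-125,365)),
(T,a((272,543)),(-85,133,95)),(T,a((690,452)),(-85,-133,95)),(T,a((112,435)),(-35,130,338)),(T,a((607,318)),(-35,-130,338)),(S,e((70,240)),(-35,130,338)),(S,e((557,422)),(-35,-130,335))]
x,r=solve(by,0,[550,200,.2]);print("bay",x,r)
c,s=np.cos(x[2]),np.sin(x[2]);M=np.array([[c,s],[-s,c]])
n,nr=tri([S,T],[b((343,235)),a((450,422))]);print("near top",n,nr, M@(n[:2]-x[:2]))
for l,uv in(("far",b((446,141))),("near",b((343,235)))):
    g=onz(S,uv,132);print(l,g,M@(g[:2]-x[:2]))
E
python3 fit.py
```

```text
side len 137.02209876469135
side len 196.82081977750582
big rack len 187.95307097274642
rack [ 5.77519003e+02 -1.79120034e+02 -2.97560676e-01  2.66337926e+00] [[0.6, -0.7], [0.0, 0.0], [0.9, 0.4], [-0.9, -0.4], [-0.1, -0.9], [-1.0, 1.1], [-0.1, -0.5], [-0.3, 0.5], [0.2, -1.1], [0.9, -0.4], [0.6, -0.5]]
tab tri [ 572.12990347 -194.75309463  104.        ] [ 583.08102963 -192.50570406  104.        ]
bay [5.95780916e+02 2.35638883e+02 2.28088760e-01] [[-1.0, -0.8], [-0.9, -0.9], [-0.5, 0.3], [-0.8, 1.0], [-0.4, -0.1], [1.5, 0.6], [0.1, 1.2], [0.3, 0.3], [-0.0, -0.6], [0.2, -1.2], [0.0, -0.3], [-0.7, -1.5], [-1.0, 0.4], [2.8, -0.3], [-2.6, -0.4], [1.0, 1.6]]
near top [556.7890607  225.51281368 134.4240615 ] [array([-1.02222865,  0.02800183]), array([ 0.58785839, -0.72808895])] [-40.27164756  -1.04711724]
far [639.97977771 244.72066535 132.        ] [45.10766424 -1.14751113]
near [560.47769313 225.92577436 132.        ] [-36.58517236  -1.47891164]
```

```bash
cat > plan.py <<'E'
from h import *
RK=np.array([577.5,-179.1]);RY=-.2976;BY=np.array([595.8,235.6]);BYAW=.2281
def W(o,yaw,X):
    c,s=np.cos(yaw),np.sin(yaw);return np.array([o[0]+c*X[0]-s*X[1],o[1]+s*X[0]+c*X[1],X[2]])
def orient(yaw,tilt):
    # tool x=-local x, tool y=+local y, z down; tilt deg about tool y (negative tilt -> z leans to +x)
    B=np.array([[-1,0,0],[0,1,0],[0,0,-1]]).T
    return Ro.from_euler('z',yaw)*Ro.from_matrix(B)*Ro.from_euler('y',-tilt,degrees=True)
def cur():
    o=arm.observe();return Ro.from_rotvec(o["orientation"]),np.array(o["tcp_pos"]),o
def delta(Rt,t,start=None):
    R,p,o=cur() if start is None else (*start,None)
    rv=(R.inv()*Rt).as_rotvec(degrees=True); d=R.inv().apply(np.array(t)-p)
    n=max(np.linalg.norm(rv)/10.2,np.linalg.norm(d)/60)
    print("turn share",np.round(rv/180,4),"shift share (cur axes)",np.round(d/150,4),"(new axes)",np.round(Rt.inv().apply(np.array(t)-p)/150,4),"min rows",round(n,1))
E
python3 - <<'E'
from plan import *
S=arm.read_camera("side")
c,s=np.cos(BYAW),np.sin(BYAW);M=np.array([[c,s],[-s,c]])
for n,uv in(("jar",(605,283)),("candle",(218,203))):
    g=onz(S,((uv[0]+.5)/6+209.5,(uv[1]+.5)/6+139.5),95);print(n,g,M@(g[:2]-BY))
R,p,_=cur();print(R.as_matrix(),p)
delta(orient(RY,0),W(RK,RY,(0,-15.3,200)))
E
```

```text
jar [651.9773115  146.27488842  95.        ] [ 34.5233626  -99.71460937]
candle [555.80587602 323.50189388  95.        ] [-19.08118348  94.66879812]
[[-9.28711009e-01  3.70804343e-01 -3.47552288e-05]
 [ 3.70804343e-01  9.28711009e-01 -2.48038045e-06]
 [ 3.13578278e-05 -1.51909464e-05 -9.99999999e-01]] [240.98021662 603.65577735 248.33783077]
turn share [-0.     -0.     -0.0262] shift share (cur axes) [-4.0269 -4.1161  0.3222] (new axes) [-3.675  -4.4331  0.3223] min rows 14.4
```

>>> step_arm --pt "0 0 0 -0.2 -0.2 0 0.6" --pt "0 0 0 -0.2 -0.2 0 0.6" --pt "0 0 0 -0.2 -0.2 0 0.6" --pt "0 0 0 -0.2 -0.2 0 0.6" --pt "0 0 0 -0.2 -0.2 0 0.6" --pt "0 0 0 -0.2 -0.2 0 0.6" --pt "0 0 0 -0.2 -0.2 0 0.6" --pt "0 0 0 -0.2 -0.2 0 0.6" --pt "0 0 0 -0.2 -0.2 0 0.6" --pt "0 0 0 -0.2 -0.2 0 0.6" --pt "0 0 0 -0.2 -0.2 0 0.6" --pt "0 0 0 -0.2 -0.2 0 0.6" --force 60

```text
time_s: 2.75
tcp_pos: [442.3, 134.5, 248.6]
orientation: [0.593, 3.085, 0.001]
force: [0.9, -0.1, 0.3]
grip_width: 34.1
```

```bash
python3 - <<'E'
from plan import *
delta(orient(RY,0),W(RK,RY,(0,-15.3,200)));print(cur()[2]["joint_positions"])
E
```

```text
turn share [ 0.0002  0.0001 -0.0262] shift share (cur axes) [-1.6207 -1.7092  0.3232] (new axes) [-1.475  -1.8364  0.3239] min rows 5.9
[-0.8259542  -0.07665253  0.41661337  1.917635    0.03192394  1.29353527
  0.77182121]
```

>>> step_arm --pt "0 0 -0.026 0 0 0 0.6" --pt "0 0 0 -0.184 -0.23 0 0.6" --pt "0 0 0 -0.184 -0.23 0 0.6" --pt "0 0 0 -0.184 -0.23 0 0.6" --pt "0 0 0 -0.184 -0.23 0 0.6" --pt "0 0 0 -0.184 -0.23 0 0.6" --pt "0 0 0 -0.184 -0.23 0 0.6" --pt "0 0 0 -0.184 -0.23 0 0.6" --pt "0 0 0 -0.184 -0.23 0 0.6" --pt "0 0 0 0 0 0 0.6" --pt "0 0 0 0 0 0 0.6"

```text
time_s: 4.12
tcp_pos: [571.8, -192.4, 248.1]
orientation: [-0.467, -3.106, -0.0]
force: [0.5, 0.6, -0.5]
grip_width: 33.9
```

```bash
python3 - <<'E'
from plan import *
delta(orient(RY,0),W(RK,RY,(0,-15.3,150)))
S=arm.read_camera("side");T=arm.read_camera("top")
crop(S,330,180,130,140,"s2.png",4);crop(T,330,140,100,80,"t2.png",6)
p=cur()[1];tip=p+[0,0,-17]
for n,P in(("S",S),("T",T)): print(n,proj(P,tip),proj(P,W(RK,RY,(0,-15.3,104))))
E
```

```text
turn share [ 0.     -0.0002 -0.0002] shift share (cur axes) [-0.0109 -0.0058  0.6542] (new axes) [-0.0105 -0.0058  0.6542] min rows 1.6
S [[394.38577479 234.92550029]] [[387.80143748 271.26070177]]
T [[389.02893204 184.63600431]] [[381.87434781 188.40818511]]
```

View pics/s2.png

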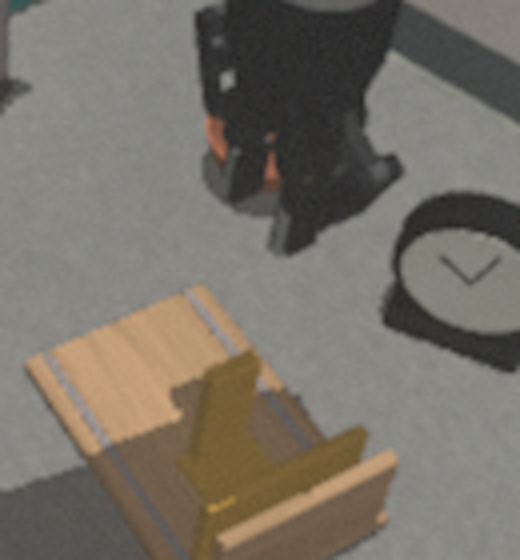

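View pics/t2.png

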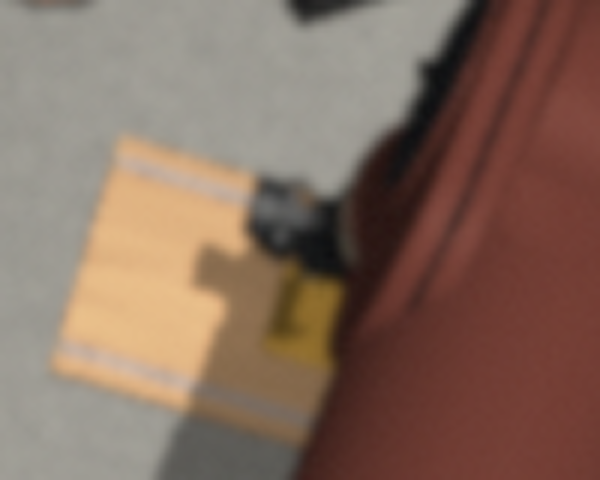

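>>> step_arm --pt "0 0 0 -0.01 -0.006 0.3 0.6" --pt "0 0 0 0 0 0.3 0.6" --pt "0 0 0 0 0 0.2 0.6" --pt "0 0 0 0 0 0.15 0.6" --pt "0 0 0 0 0 0.15 0.6" --pt "0 0 0 0 0 0 0.6" --pt "0 0 0 0 0 0 0.6"

```text
time_s: 5.1
tcp_pos: [573.6, -193.6, 84.4]
orientation: [0.465, 3.106, 0.0]
force: [0.7, -0.2, 0.8]
grip_width: 34.1
```

```bash
python3 - <<'E'
from plan import *
S=arm.read_camera("side")
crop(S,350,220,100,110,"s3.png",5);print(cur()[1])
E
```

```text
[ 573.72210225 -193.88975468   84.6276077 ]
```

View pics/s3.png

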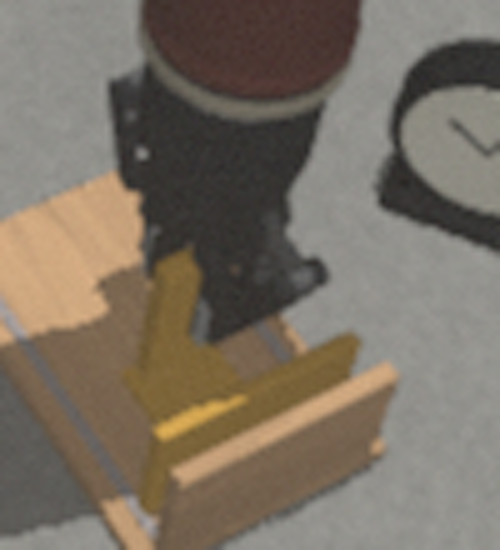

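>>> step_arm --pt "0 0 0 0 0 0 1" --pt "0 0 0 0 0 0 1" --pt "0 0 0 0 0 0 1" --pt "0 0 0 0 0 0 1" --force 40

```text
time_s: 5.65
tcp_pos: [573.6, -194.1, 84.3]
orientation: [0.466, 3.106, 0.001]
force: [-1.9, 2.3, 8.0]
grip_width: 11.3
```

>>> step_arm --pt "0 0 0 0 0.04 0 1" --pt "0 0 0 0 0.06 0 1" --pt "0 0 0 0 0.08 0 1" --pt "0 0 0 0 0.08 0 1" --pt "0 0 0 0 0.07 0 1" --pt "0 0 0 0 0.04 0 1" --pt "0 0 0 0 0 0 1" --pt "0 0 0 0 0 0 1"

```text
time_s: 6.65
tcp_pos: [590.1, -140.5, 84.3]
orientation: [0.466, 3.106, 0.001]
force: [-0.5, 3.4, 8.3]
grip_width: 11.5
```

```bash
python3 - <<'E'
from plan import *
S=arm.read_camera("side")
crop(S,330,220,120,110,"s4.png",5)
p=cur()[1];c,s=np.cos(RY),np.sin(RY);print(p,np.array([[c,s],[-s,c]])@(p[:2]-RK))
E
```

```text
[ 590.06143749 -140.52513174   84.32797132] [ 0.69809866 40.5625792 ]
```

View pics/s4.png

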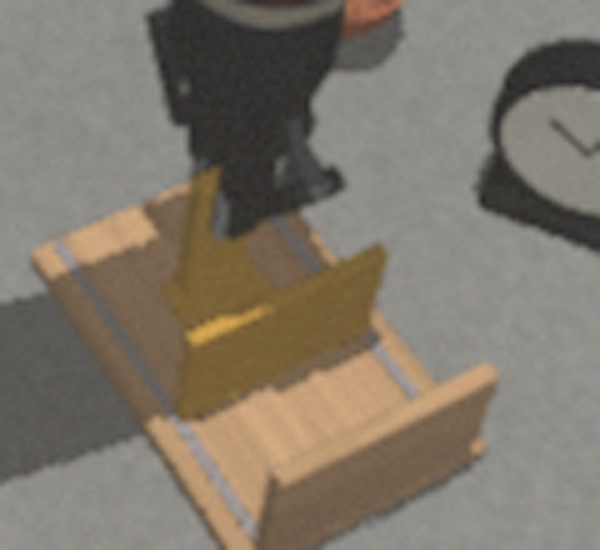

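>>> step_arm --pt "0 0 0 0 0 0 0.6" --pt "0 0 0 0 0 0 0.6" --pt "0 0 0 0 0 -0.2 0.6" --pt "0 0 0 0 0 -0.35 0.5" --pt "0 0 0 0 0 -0.35 0.5" --pt "0 0 0 0 0 -0.35 0.5" --pt "0 0 0 0 0 0 0.5"

```text
time_s: 7.58
tcp_pos: [590.9, -142.1, 275.0]
orientation: [0.466, 3.1, 0.001]
force: [0.5, -0.2, -0.8]
grip_width: 42.7
```

```bash
python3 - <<'E'
from plan import *
R,p,o=cur();print(p,o["grip_width"],o["force"])
Rt=orient(BYAW,38);back=-Rt.as_matrix()[:,2]
g=W(BY,BYAW,(0,-1,119));print(back,g,g+200*back)
delta(Rt,g+200*back)
E
```

```text
[ 590.946034   -142.06820047  275.00607974] 42.6859929494097 [ 0.5006667  -0.24627704 -0.75631114]
[-0.59971449 -0.13921777  0.78801075] [596.02612715 234.62590221 119.        ] [476.08323008 206.78234762 276.60215072]
turn share [-0.0556 -0.204  -0.1613] shift share (cur axes) [ 1.4159  1.9975 -0.0169] (new axes) [ 0.1668  2.4386 -0.1438] min rows 6.1
```

>>> step_arm --pt "0 0 0 0.3 0.1 0 0.5" --pt "0 0 0 0.3 0.2 0 0.5" --pt "0 0 0 0.3 0.2 0 0.5" --pt "0 0 0 0.3 0.24 0 0.5" --pt "0 0 0 0.216 0.3 0 0.5" --pt "0 0 0 0 0.32 0 0.5" --pt "0 0 0 0 0.32 -0.017 0.5" --pt "0 0 0 0 0.318 0 0.5" --pt "0 0 0 0 0 0 0.5" --pt "0 0 0 0 0 0 0.5"

```text
time_s: 8.82
tcp_pos: [474.0, 207.0, 272.4]
orientation: [-0.467, -3.106, 0.003]
force: [0.4, -0.5, -0.4]
grip_width: 42.8
```

>>> step_arm --pt "-0.008 -0.029 -0.023 0 0 0 0.5" --pt "-0.008 -0.029 -0.023 0 0 0 0.5" --pt "-0.008 -0.029 -0.023 0 0 0 0.5" --pt "-0.008 -0.029 -0.023 0 0 0 0.5" --pt "-0.008 -0.029 -0.023 0 0 0 0.5" --pt "-0.008 -0.029 -0.023 0 0 0 0.5" --pt "-0.008 -0.029 -0.023 0 0 0 0.5" --pt "0 0 0 0 0 0 0.5" --pt "0 0 0 0 0 0 0.5"

```text
time_s: 9.95
tcp_pos: [474.8, 206.9, 274.3]
orientation: [-0.277, 2.475, 0.102]
force: [0.1, 1.4, 0.6]
grip_width: 42.5
```

```bash
python3 - <<'E'
from plan import *
R,p,o=cur();print(p,o["grip_width"],o["force"],o["joint_positions"])
Rt=orient(BYAW,38);back=-Rt.as_matrix()[:,2]
g=W(BY,BYAW,(0,-1,119))
delta(Rt,g+200*back);delta(Rt,g+60*back)
S=arm.read_camera("side");T=arm.read_camera("top")
cv2.imwrite("pics/s5.png",S["frame"]);cv2.imwrite("pics/t5.png",T["frame"])
E
```

```text
[474.76581548 206.88650399 274.27302846] 42.46034631623627 [0.05886748 1.41708724 0.55226819] [-0.89907913 -0.3814367   0.17642891  2.24844238  0.53592121  0.73978809
  0.7751816 ]
turn share [ 0.0009 -0.003  -0.002 ] shift share (cur axes) [-0.0161 -0.0025 -0.0072] (new axes) [-0.0162 -0.0027 -0.0071] min rows 0.1
turn share [ 0.0009 -0.003  -0.002 ] shift share (cur axes) [-0.0248 -0.005   0.9261] (new axes) [-0.0162 -0.0027  0.9263] min rows 2.3
```

View pics/s5.png

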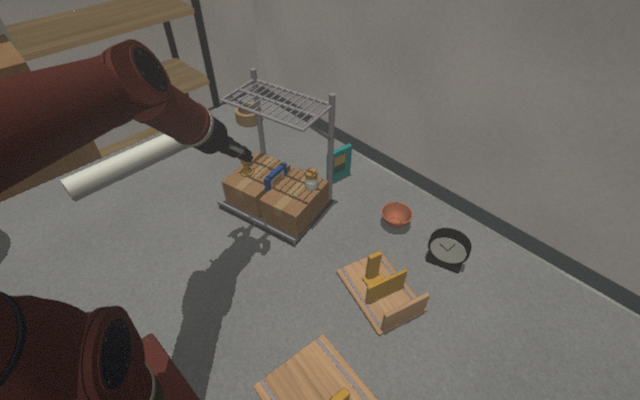

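View pics/t5.png

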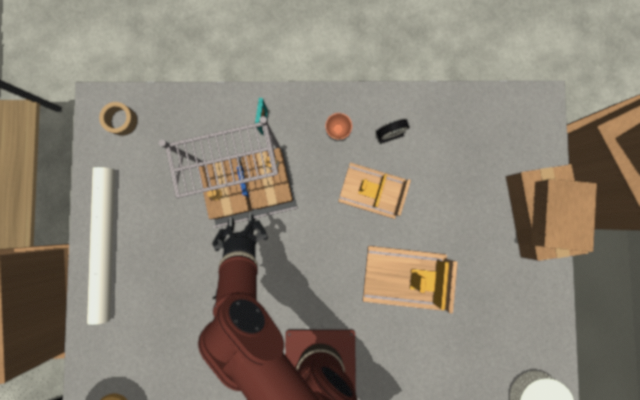

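>>> step_arm --pt "0.001 -0.003 -0.002 -0.016 -0.003 0.2 0.5" --pt "0 0 0 0 0 0.25 0.5" --pt "0 0 0 0 0 0.25 0.5" --pt "0 0 0 0 0 0.226 0.5" --pt "0 0 0 0 0 0 0.5" --pt "0 0 0 0 0 0 0.5"

```text
time_s: 10.8
tcp_pos: [559.6, 227.4, 166.4]
orientation: [-0.286, 2.463, 0.096]
force: [-0.3, 0.5, 0.2]
grip_width: 42.4
```

```bash
python3 - <<'E'
from plan import *
R,p,o=cur();print(p,o["grip_width"],o["force"],o["joint_positions"])
Rt=orient(BYAW,38);back=-Rt.as_matrix()[:,2]
g=W(BY,BYAW,(0,-1,119))
delta(Rt,g)
S=arm.read_camera("side");T=arm.read_camera("top")
crop(S,210,120,110,90,"s6.png",7);crop(T,200,150,90,80,"t6.png",7)
tip=p+R.apply([0,0,17])
print(proj(S,tip),proj(S,g),proj(T,tip),proj(T,g))
E
```

```text
[559.6256432  227.40831598 166.43753065] 42.38095258290307 [-0.28404581  0.5487015   0.2093283 ] [-0.84864392 -0.04567619  0.26175532  2.24059762  0.64882451  0.38301212
  0.68086268]
turn share [0.0001 0.0004 0.001 ] shift share (cur axes) [ 4.000e-04 -8.100e-03  4.014e-01] (new axes) [-1.000e-04 -8.000e-03  4.014e-01] min rows 1.0
[[267.79350753 170.79451046]] [[274.90873784 174.99444333]] [[242.52364162 188.42773759]] [[243.37060315 180.95701419]]
```

View pics/s6.png

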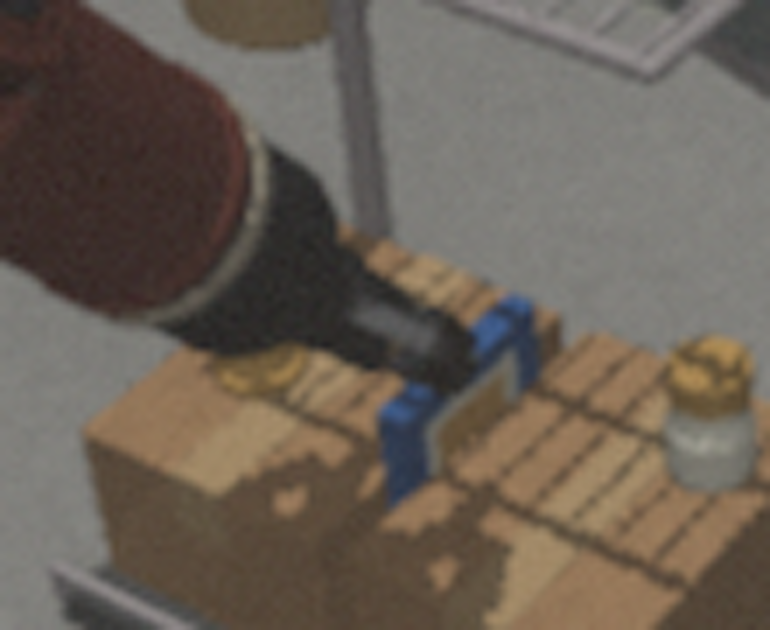

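View pics/t6.png

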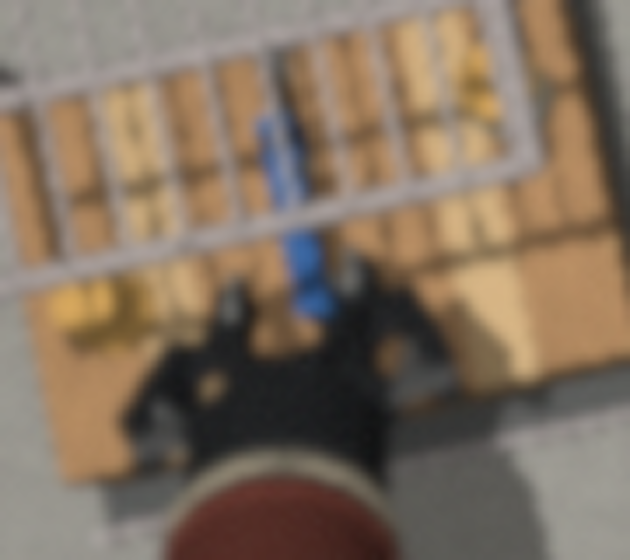

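>>> step_arm --pt "0 0 0 0 -0.008 0.15 0.5" --pt "0 0 0 0 0 0.13 0.5" --pt "0 0 0 0 0 0.1 0.5" --pt "0 0 0 0 0 0 0.5" --pt "0 0 0 0 0 0 0.5"

```text
time_s: 11.52
tcp_pos: [593.8, 234.2, 121.5]
orientation: [-0.287, 2.463, 0.097]
force: [0.1, -0.2, 0.6]
grip_width: 42.5
```

```bash
python3 - <<'E'
from plan import *
R,p,o=cur();print(p,o["grip_width"],o["force"],o["joint_positions"])
S=arm.read_camera("side");T=arm.read_camera("top")
crop(S,210,120,110,90,"s7.png",7);crop(T,200,150,90,80,"t7.png",7)
tip=p+R.apply([0,0,17])
print(tip,proj(S,tip),proj(T,tip))
E
```

```text
[593.77536227 234.16049864 121.47188508] 42.536647831432646 [ 0.08903646 -0.23437872  0.57632665] [-0.83063282  0.10421216  0.29224185  2.20925339  0.71280577  0.25495541
  0.61107379]
[603.98763236 236.54258043 108.09148053] [[276.88745652 176.28604828]] [[243.51191786 178.80093189]]
```

View pics/s7.png

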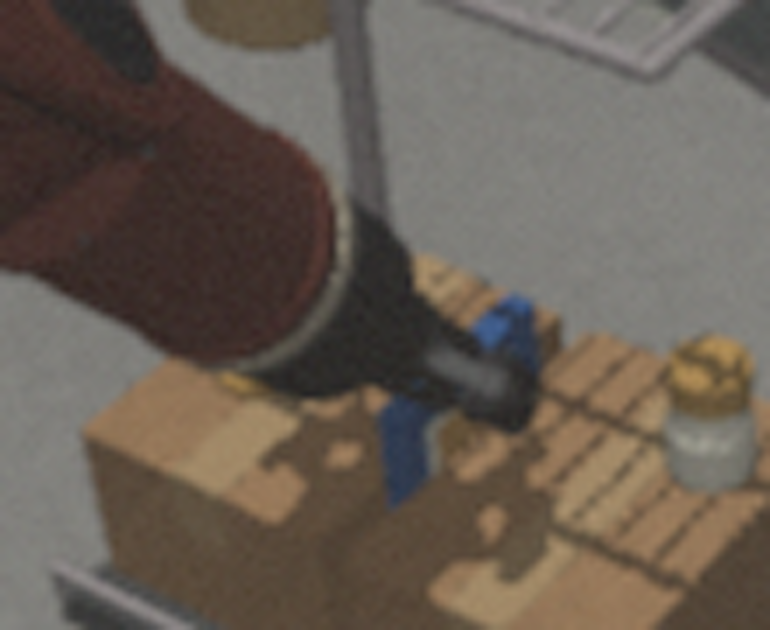

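View pics/t7.png

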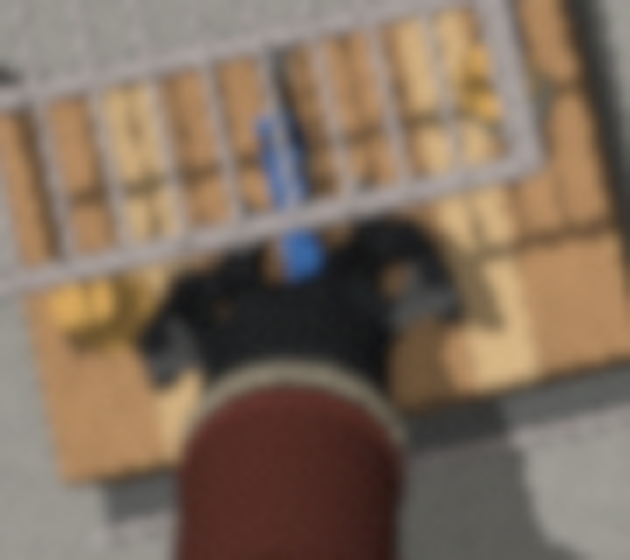

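>>> step_arm --pt "0 0 0 0 0 0 0.8" --pt "0 0 0 0 0 0 1" --pt "0 0 0 0 0 0 1" --pt "0 0 0 0 0 0 1" --pt "0 0 0 0 0 0 1" --force 60

```text
time_s: 12.25
tcp_pos: [593.8, 235.4, 121.1]
orientation: [-0.288, 2.462, 0.098]
force: [-5.7, 2.3, 5.3]
grip_width: 13.2
```

>>> step_arm --pt "0 0 0 0 0 -0.03 1" --pt "0 0 0 0 0 -0.05 1" --pt "0 0 0 0 0 -0.06 1" --pt "0 0 0 0 0 -0.06 1"

```text
time_s: 12.75
tcp_pos: [575.1, 230.5, 143.8]
orientation: [-0.288, 2.464, 0.097]
force: [0.6, 4.9, -3.9]
grip_width: 13.3
```

```bash
python3 - <<'E'
from plan import *
R,p,o=cur();print(p,o["grip_width"],o["force"])
S=arm.read_camera("side")
crop(S,210,120,110,90,"s8.png",7)
E
```

```text
[575.07805213 230.51191459 143.76663028] 13.292763653153802 [ 0.57729057  4.90217659 -3.85097257]
```

View pics/s8.png

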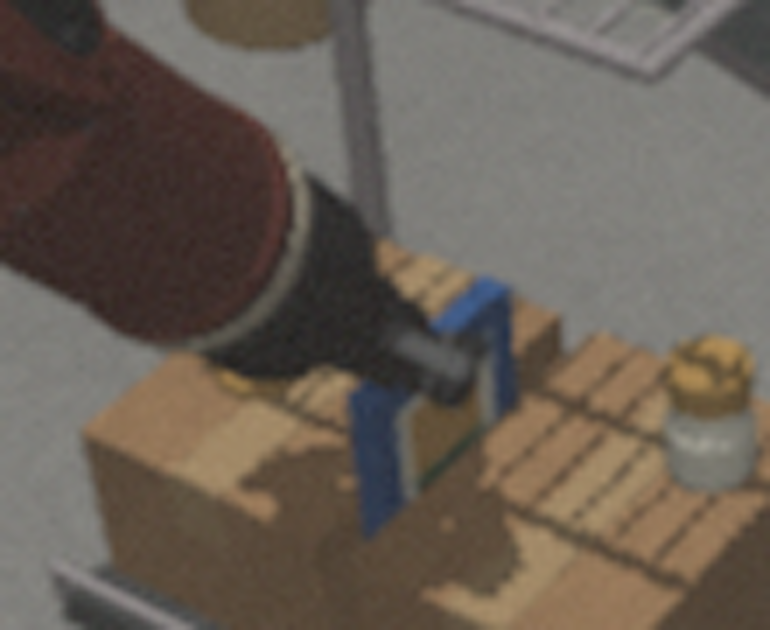

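>>> step_arm --pt "0 0 0 0 0 -0.08 1" --pt "0 0 0 0 0 -0.08 1" --pt "0 0 0 0 0 -0.08 1" --pt "0 0 0 0 0 -0.1 1" --pt "0 0 0 0 0 -0.1 1" --pt "0 0 0 0 0 -0.1 1" --pt "0 0 0 0 0 -0.1 1" --pt "0 0 0 0 0 0 1" --pt "0 0 0 0 0 0 1"

```text
time_s: 13.92
tcp_pos: [518.3, 215.7, 219.0]
orientation: [-0.286, 2.465, 0.095]
force: [0.1, 0.3, -1.3]
grip_width: 13.2
```

```bash
python3 - <<'E'
from plan import *
R,p,o=cur();print(p,o["grip_width"],o["force"],o["joint_positions"])
S=arm.read_camera("side");T=arm.read_camera("top")
crop(S,190,90,140,120,"s9.png",5);crop(T,180,140,110,100,"t9.png",6)
E
```

```text
[518.25108064 215.73495422 219.02218381] 13.153619539012153 [ 0.08921874  0.30954545 -1.25167307] [-0.87119063 -0.22092791  0.22345255  2.26094965  0.59352919  0.54997444
  0.73896642]
```

View pics/s9.png

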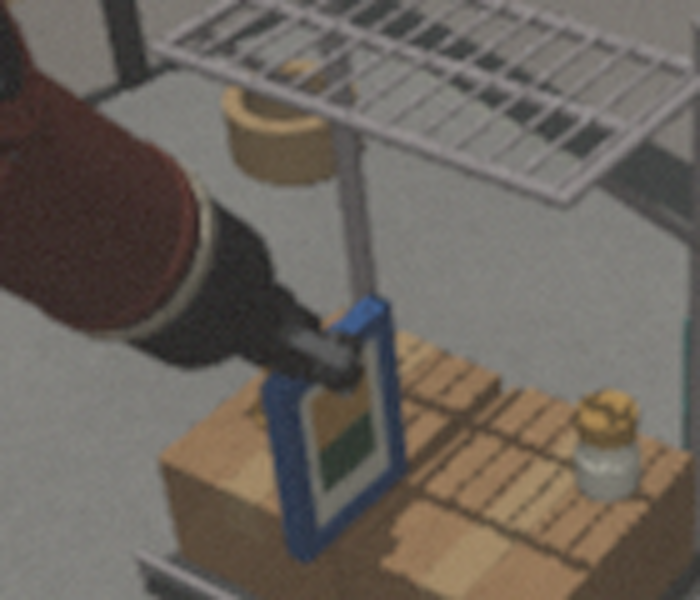

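View pics/t9.png

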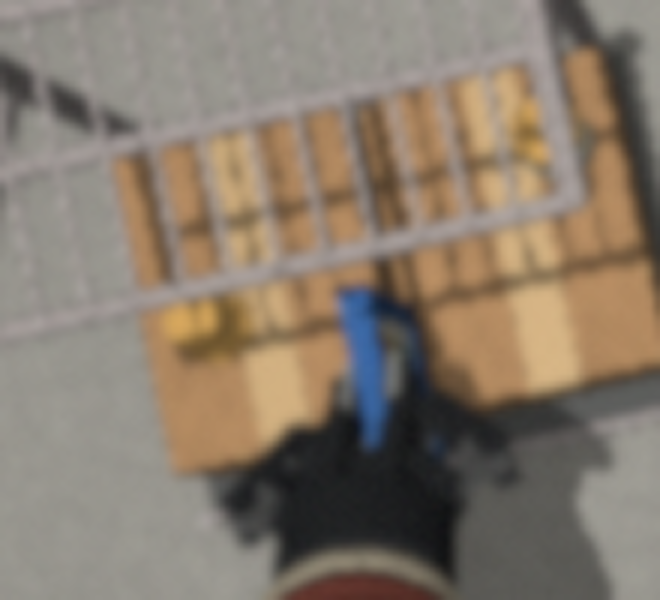

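```bash
cat >> plan.py <<'E'
def frame_fit(obs,yaw,p,x0=(5,-49,0)):
    # obs: (cam,uv,(sx,sy,sz)); local offset of frame centre from TCP: dx,dz, pitch about local y
    def f(v):
        r=[]
        Rr=Ro.from_euler('z',yaw)*Ro.from_euler('y',v[2])
        c=p+Ro.from_euler('z',yaw).apply([v[0],0,v[1]])
        for P,uv,sg in obs: r+=list(proj(P,c+Rr.apply(np.array(sg)*[45,7,60]))[0]-uv)
        return np.array(r)
    s=least_squares(f,x0);return s.x,np.round(f(s.x).reshape(-1,2),1).tolist(),np.round(f(np.array(x0)).reshape(-1,2),1).tolist()
E
python3 - <<'E'
from plan import *
R,p,o=cur();S=arm.read_camera("side");T=arm.read_camera("top")
print(R.as_matrix())
yaw=np.arctan2(*(R.as_matrix()[:2,1]*[-1,1]));print(yaw)
k=lambda c,off,s:(np.array(c)+.5)/s-.5+np.array(off)
s_=lambda c:k(c,(190,90),5);t_=lambda c:k(c,(180,140),6)
print(frame_fit([(S,s_((305,560)),(-1,-1,-1)),(S,s_((404,470)),(1,-1,-1)),(S,s_((391,305)),(1,-1,1)),(S,s_((377,296)),(1,1,1)),(T,t_((343,292)),(1,1,1)),(T,t_((372,292)),(1,-1,1))],yaw,p))
E
```

```text
[[-0.76719869 -0.22844969  0.59934707]
 [-0.18187632  0.97355132  0.13827084]
 [-0.61508306 -0.00292583 -0.78845689]]
0.23048596777279132
(array([ 4.93437563e+00, -4.95071652e+01, -8.23323576e-03]), [[0.1, 1.7], [0.6, 0.6], [-0.9, -0.3], [-2.4, -0.3], [-1.6, -0.5], [-1.5, -1.7]], [[-0.0, 1.6], [0.5, 0.6], [-0.8, -0.5], [-2.3, -0.4], [-1.7, -0.7], [-1.6, -1.9]])
```

```bash
python3 - <<'E'
from plan import *
R,p,o=cur()
delta(R,(570,0,238))
Rt=orient(RY,38)
print('then');delta(Rt,W(RK,RY,(-5,-75,235)),(R,np.array([570,0,238.])))
E
```

```text
turn share [0. 0. 0.] shift share (cur axes) [-0.0807 -1.4816 -0.0931] (new axes) [-0.0807 -1.4816 -0.0931] min rows 3.7
then
turn share [0.1028 0.     0.1331] shift share (cur axes) [ 0.4136 -1.5887 -0.2913] (new axes) [-0.275  -1.6269  0.2402] min rows 4.2
```

>>> step_arm --pt "0 0 0 0 0 -0.09 1" --pt "0 0 0 -0.01 -0.18 0 1" --pt "0 0 0 -0.01 -0.2 0 1" --pt "0 0 0 -0.02 -0.22 0 1" --pt "0 0 0 -0.02 -0.22 0 1" --pt "0 0 0 -0.02 -0.22 0 1" --pt "0 0 0 0 -0.22 0 1" --pt "0 0 0 0 -0.222 0 1" --pt "0 0 0 0.06 -0.227 -0.042 1" --pt "0 0 0 0.06 -0.227 -0.042 1" --pt "0 0 0 0.06 -0.227 -0.042 1" --pt "0 0 0 0.06 -0.227 -0.042 1"

```text
time_s: 15.62
tcp_pos: [558.3, -143.3, 236.6]
orientation: [-0.287, 2.463, 0.098]
force: [0.2, -0.6, -1.0]
grip_width: 13.7
```

>>> step_arm --pt "0.017 0 0.022 0.06 -0.227 -0.042 1" --pt "0.017 0 0.022 0.06 -0.227 -0.042 1" --pt "0.017 0 0.022 0 -0.12 0 1" --pt "0.017 0 0.022 0 -0.1 0 1" --pt "0.017 0 0.022 0 0 0 1" --pt "0.017 0 0.022 0 0 0 1" --pt "0 0 0 0 0 0 1" --pt "0 0 0 0 0 0 1"

```text
time_s: 16.62
tcp_pos: [550.1, -246.8, 235.4]
orientation: [0.361, 2.455, -0.123]
force: [0.8, -0.7, -0.9]
grip_width: 13.1
```

```bash
python3 - <<'E'
from plan import *
R,p,o=cur();print(p,o["grip_width"],o["force"],o["joint_positions"])
delta(orient(RY,38),W(RK,RY,(-5,-75,200)))
S=arm.read_camera("side");T=arm.read_camera("top")
crop(S,320,180,140,120,"s10.png",5);crop(T,320,140,110,100,"t10.png",6)
E
```

```text
[ 550.10851818 -246.76414278  235.44265916] 13.112110082140621 [ 0.83139789 -0.70706198 -0.85894053] [-0.31650144 -0.21084029  0.63398558  2.18164112  0.19414777  0.47136585
  1.48545484]
turn share [0.0014 0.0003 0.0013] shift share (cur axes) [ 0.1386 -0.0155  0.1915] (new axes) [ 0.1384 -0.0152  0.1917] min rows 0.6
```

View pics/s10.png

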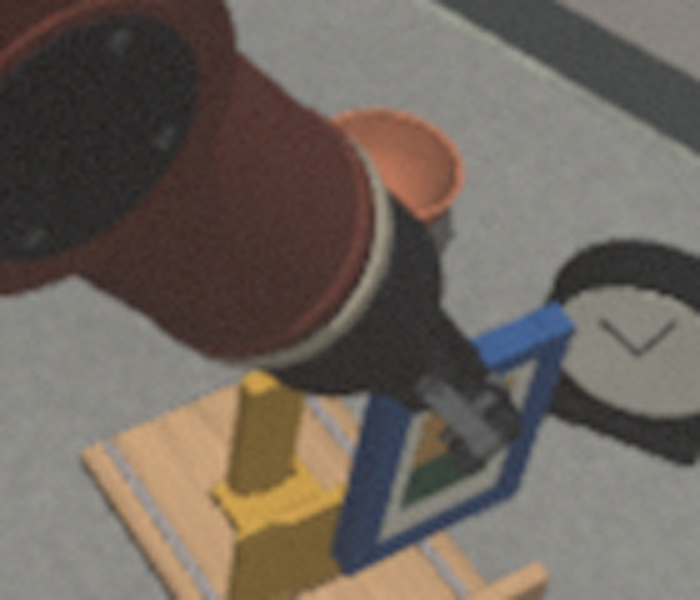

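View pics/t10.png

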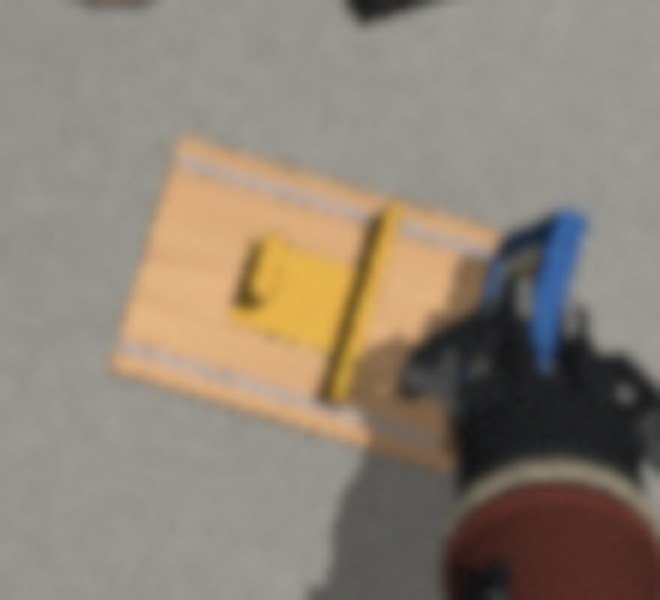

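```bash
python3 - <<'E'
from plan import *
R,p,o=cur()
delta(orient(RY,38),W(RK,RY,(-5,-74,150)))
E
```

```text
turn share [0.0014 0.0003 0.001 ] shift share (cur axes) [ 0.3447 -0.0106  0.4534] (new axes) [ 0.3442 -0.0097  0.4538] min rows 1.4
```

>>> step_arm --pt "0.001 0 0.001 0 -0.01 0 1" --pt "0 0 0 0.06 0 0.08 1" --pt "0 0 0 0.06 0 0.08 1" --pt "0 0 0 0.06 0 0.08 1" --pt "0 0 0 0.06 0 0.08 1" --pt "0 0 0 0.06 0 0.08 1" --pt "0 0 0 0.044 0 0.054 1" --pt "0 0 0 0 0 0 1" --pt "0 0 0 0 0 0 1"

```text
time_s: 17.85
tcp_pos: [551.7, -248.0, 150.3]
orientation: [0.367, 2.454, -0.126]
force: [-0.8, 0.6, -1.3]
grip_width: 13.4
```

```bash
python3 - <<'E'
from plan import *
R,p,o=cur();print(p,o["grip_width"],o["force"])
S=arm.read_camera("side");T=arm.read_camera("top")
crop(S,340,220,110,110,"s11.png",6);crop(T,350,150,80,75,"t11.png",8)
print(R.as_matrix())
# predictions for nominal frame & wall & plate
c,s=np.cos(RY),np.sin(RY);l=np.array([[c,s],[-s,c]])@(p[:2]-RK);print("TCP rack",l)
fc=np.array([l[0]+5,l[1],p[2]-49.3])
pts={"frame bot near wallside":fc+[-45,-7,-60],"frame bot far wallside":fc+[45,-7,-60],"top far w":fc+[45,-7,60],"top far b":fc+[45,7,60],"top near w":fc+[-45,-7,60],"wall in near":(-60,-90,80),"wall in far":(60,-90,80)}
for k,v in pts.items():
    w=W(RK,RY,v);print(k,np.round((proj(S,w)[0]-[340,220]+.5)*6-.5),np.round((proj(T,w)[0]-[350,150]+.5)*8-.5))
E
```

```text
[ 551.6683957  -248.01557867  150.26404213] 13.399488969737849 [-0.76160922  0.6171941  -1.31144576]
[[-7.52659314e-01  2.92554506e-01  5.89843893e-01]
 [ 2.30475471e-01  9.56248795e-01 -1.80192396e-01]
 [-6.16753609e-01  3.21063876e-04 -7.87156199e-01]]
TCP rack [ -4.48824671 -73.4607678 ]
frame bot near wallside [270. 580.] [354. 474.]
frame bot far wallside [461. 483.] [415. 265.]
top far w [522. 302.] [489. 230.]
top far b [497. 274.] [453. 219.]
top near w [313. 403.] [421. 463.]
wall in near [263. 565.] [387. 516.]
wall in far [526. 432.] [471. 227.]
```

View pics/s11.png

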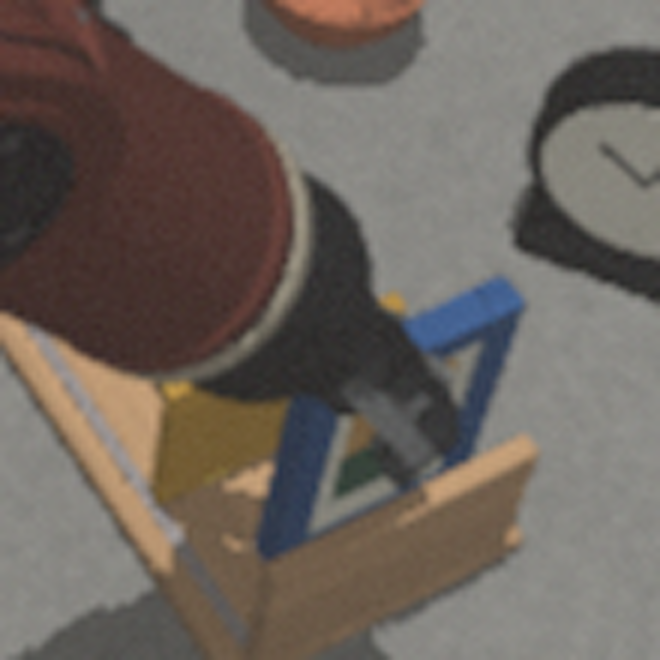

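View pics/t11.png

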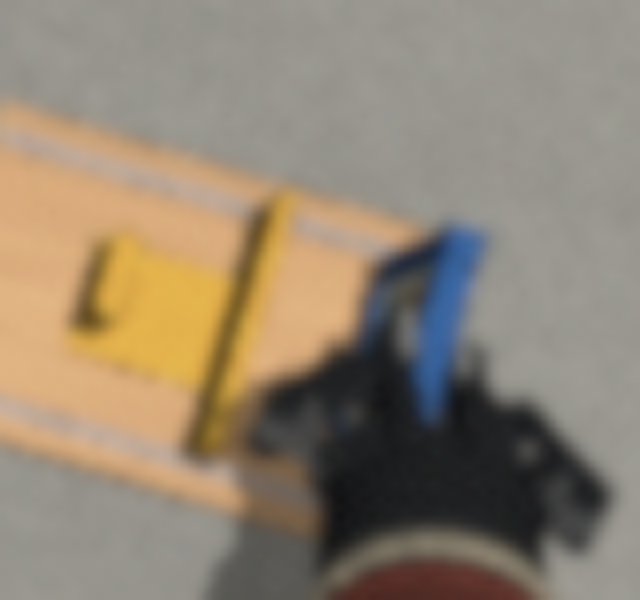

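>>> step_arm --pt "0 0 0 0 -0.02 0 1" --pt "0 0 0 0.036 -0.023 0.046 1" --pt "0 0 0 0.036 0 0.046 1" --pt "0 0 0 0.035 0 0.045 1" --pt "0 0 0 0 0 0 1" --pt "0 0 0 0 0 0 1"

```text
time_s: 18.7
tcp_pos: [549.6, -254.4, 124.0]
orientation: [0.368, 2.454, -0.126]
force: [0.5, 0.6, -1.1]
grip_width: 13.2
```

>>> step_arm --pt "0 0 0 0.008 0 0.01 1" --pt "0 0 0 0.004 0 0.005 1" --pt "0 0 0 0 0 0 1"

```text
time_s: 19.08
tcp_pos: [549.5, -254.3, 120.9]
orientation: [0.368, 2.454, -0.126]
force: [0.3, -0.1, -2.6]
grip_width: 13.1
```

Not down yet; continue in ~1 mm steps.

>>> step_arm --pt "0 0 0 0.004 0 0.005 1" --pt "0 0 0 0 0 0 1"

```text
time_s: 19.32
tcp_pos: [549.4, -254.2, 119.7]
orientation: [0.368, 2.455, -0.126]
force: [-0.3, 0.1, -1.2]
grip_width: 13.4
```

>>> step_arm --pt "0 0 0 0.004 0 0.005 1" --pt "0 0 0 0 0 0 1"

```text
time_s: 19.58
tcp_pos: [549.7, -254.3, 119.1]
orientation: [0.368, 2.454, -0.126]
force: [1.2, 0.9, 0.3]
grip_width: 13.0
```

>>> step_arm --pt "0 0 0 0.002 0 0.003 1" --pt "0 0 0 0 0 0 1"

```text
time_s: 19.82
tcp_pos: [550.1, -254.5, 119.1]
orientation: [0.368, 2.453, -0.126]
force: [-7.5, 3.9, 13.1]
grip_width: 12.8
```

>>> step_arm --pt "0 0 0 0.002 0 0.003 1" --pt "0 0 0 0 0 0 1"

```text
time_s: 20.08
tcp_pos: [550.6, -254.7, 119.3]
orientation: [0.368, 2.452, -0.126]
force: [-10.8, 4.6, 19.6]
grip_width: 13.3
```

>>> step_arm --pt "0 0 0 -0.003 0 -0.004 1" --pt "0 0 0 0 -0.01 0 1" --pt "0 0 0 0 0 0 1"

```text
time_s: 20.45
tcp_pos: [549.9, -255.4, 119.2]
orientation: [0.367, 2.453, -0.126]
force: [-0.8, 2.4, 5.9]
grip_width: 13.2
```

```bash
python3 - <<'E'
from plan import *
R,p,o=cur();print(p,o["grip_width"],o["force"])
S=arm.read_camera("side");T=arm.read_camera("top")
crop(S,340,220,110,110,"s12.png",6);crop(T,350,150,80,75,"t12.png",8)
c,s=np.cos(RY),np.sin(RY);l=np.array([[c,s],[-s,c]])@(p[:2]-RK);print("TCP rack",l)
E
```

```text
[ 549.88521871 -255.36792985  119.20555113] 13.184105317276671 [-0.79974525  2.36090358  5.87390035]
TCP rack [ -4.03713599 -81.01280641]
```

View pics/s12.png

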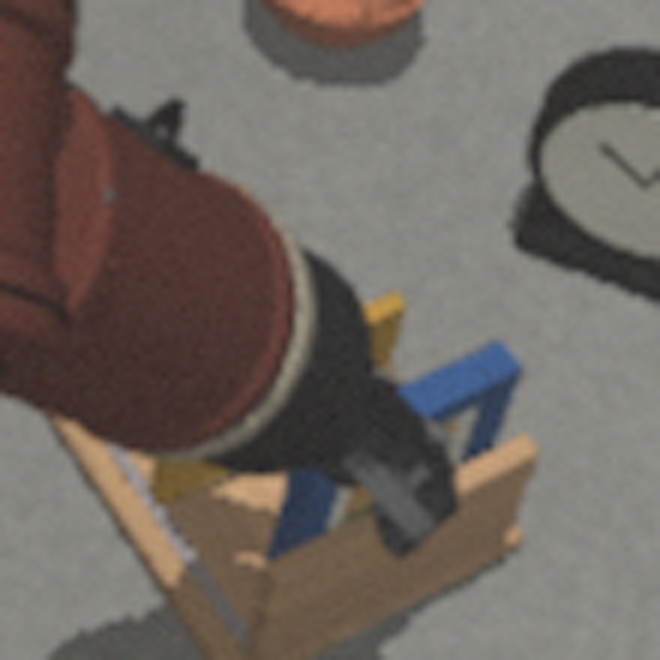

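View pics/t12.png

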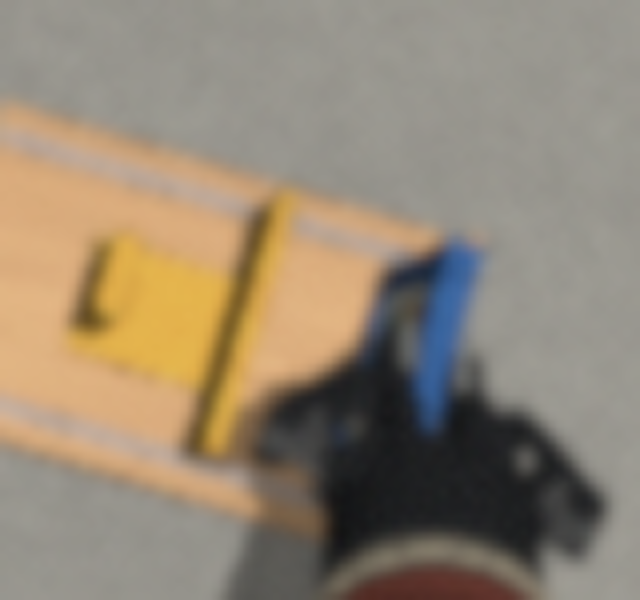

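>>> step_arm --pt "0 0 0 0 0 0 0.8" --pt "0 0 0 0 0 0 0.7" --pt "0 0 0 0 0 0 0.6" --pt "0 0 0 0 0 0 0.5" --pt "0 0 0 0 0 0 0.5" --pt "0 0 0 0 0 0 0.5"

```text
time_s: 21.3
tcp_pos: [549.0, -255.6, 118.5]
orientation: [0.368, 2.455, -0.126]
force: [-0.1, 0.3, 0.1]
grip_width: 42.5
```

```bash
python3 - <<'E'
from plan import *
R,p,o=cur();print(p,o["grip_width"],o["force"])
S=arm.read_camera("side");T=arm.read_camera("top")
a=cv2.resize(S["frame"][220:330,340:450],None,fx=4,fy=4,interpolation=2);b=cv2.resize(T["frame"][150:225,350:430],None,fx=4,fy=4,interpolation=2)
c=np.zeros((440,760,3),np.uint8);c[:,:440]=a;c[:300,440:]=b;cv2.imwrite("pics/c13.png",c)
E
```

```text
[ 549.00788086 -255.64789963  118.46245082] 42.512588546230866 [-0.10143978  0.30484558  0.08869454]
```

View pics/c13.png

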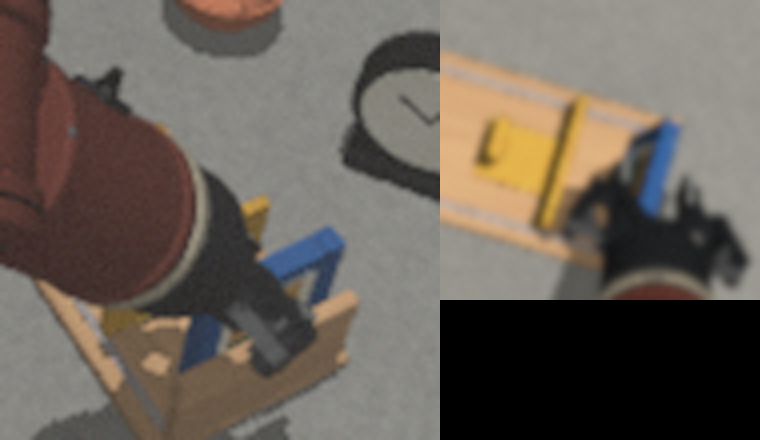

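>>> step_arm --pt "0 0 0 0 0 -0.08 0.5" --pt "0 0 0 0 0 -0.12 0.5" --pt "0 0 0 0 0 -0.2 0.5" --pt "0 0 0 0 0 -0.25 0.5" --pt "0 0 0 0 0 0 0.5"

```text
time_s: 22.02
tcp_pos: [494.6, -238.6, 193.2]
orientation: [0.368, 2.452, -0.121]
force: [0.3, -0.4, 0.6]
grip_width: 42.3
```

```bash
python3 - <<'E'
from plan import *
R,p,o=cur();print(p,o["grip_width"],o["force"],o["joint_positions"])
Rt=orient(RY,0)
delta(Rt,W(RK,RY,(0,40.5,200)))
S=arm.read_camera("side");T=arm.read_camera("top")
a=cv2.resize(S["frame"][220:330,340:450],None,fx=4,fy=4,interpolation=2);b=cv2.resize(T["frame"][150:225,350:430],None,fx=4,fy=4,interpolation=2)
c=np.zeros((440,760,3),np.uint8);c[:,:440]=a;c[:300,440:]=b;cv2.imwrite("pics/c14.png",c)
E
```

```text
[ 494.59275594 -238.57767814  193.17723122] 42.261363277106966 [ 0.33235323 -0.37193751  0.64414262] [-0.25872194 -0.299263    0.59922157  2.33362585  0.29336328  0.40232286
  1.41886092]
turn share [ 0.0015  0.2119 -0.    ] shift share (cur axes) [-0.3509  0.8108  0.2223] (new axes) [-0.4121  0.8112 -0.0455] min rows 3.7
```

View pics/c14.png

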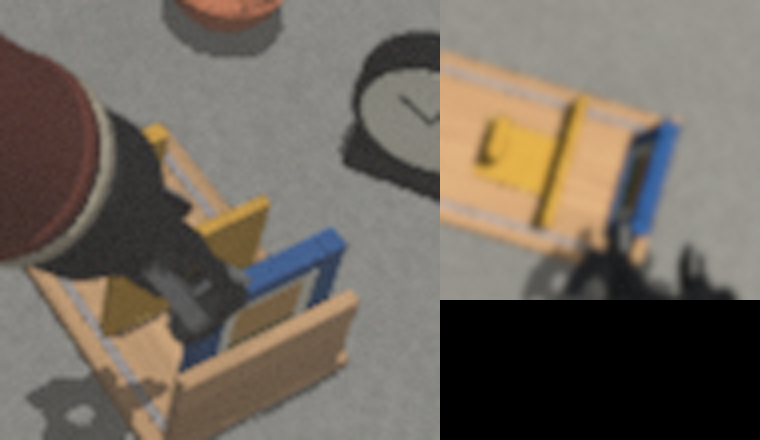

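>>> step_arm --pt "0 0 0 0 0.2 0 0.6" --pt "0 0 0 0 0.21 0 0.6" --pt "0 0 0 0 0.2 0 0.6" --pt "0 0.042 0 0 0.2 0 0.6" --pt "0 0.042 0 0 0 0 0.6" --pt "0 0.042 0 0 0 0 0.6" --pt "0 0.042 0 0 0 0 0.6" --pt "0 0.044 0 0 0 0 0.6" --pt "0 0 0 -0.2 0 0 0.6" --pt "0 0 0 -0.2 0 0 0.6" --pt "0 0 0 0 0 0 0.6" --pt "0 0 0 0 0 0 0.6"

```text
time_s: 23.62
tcp_pos: [586.9, -138.9, 189.0]
orientation: [-0.461, -3.101, -0.004]
force: [-0.4, 1.2, 0.3]
grip_width: 34.2
```

```bash
python3 - <<'E'
from plan import *
R,p,o=cur();print(p,o["grip_width"],o["force"])
delta(orient(RY,0),W(RK,RY,(0,40.5,84)))
E
```

```text
[ 586.89590221 -138.92838235  188.95562147] 34.17195317092553 [-0.39646606  1.1527392   0.33705556]
turn share [ 0.0006 -0.0023  0.0008] shift share (cur axes) [-0.0236 -0.0057  0.6995] (new axes) [-0.0186 -0.0044  0.6997] min rows 1.7
```

>>> step_arm --pt "0 -0.002 0.001 -0.02 -0.005 0 0.6" --pt "0 0 0 0 0 0.25 0.6" --pt "0 0 0 0 0 0.25 0.6" --pt "0 0 0 0 0 0.2 0.6" --pt "0 0 0 0 0 0 0.6" --pt "0 0 0 0 0 0 0.8" --pt "0 0 0 0 0 0 1" --pt "0 0 0 0 0 0 1" --pt "0 0 0 0 0 0 1" --force 40

```text
time_s: 24.75
tcp_pos: [591.2, -140.8, 87.3]
orientation: [0.466, 3.102, 0.005]
force: [-3.1, 1.4, 7.7]
grip_width: 11.5
```

```bash
python3 - <<'E'
from plan import *
S=arm.read_camera("side");crop(S,330,220,120,110,"s15.png",5)
E
```

```text
(no output)
```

View pics/s15.png

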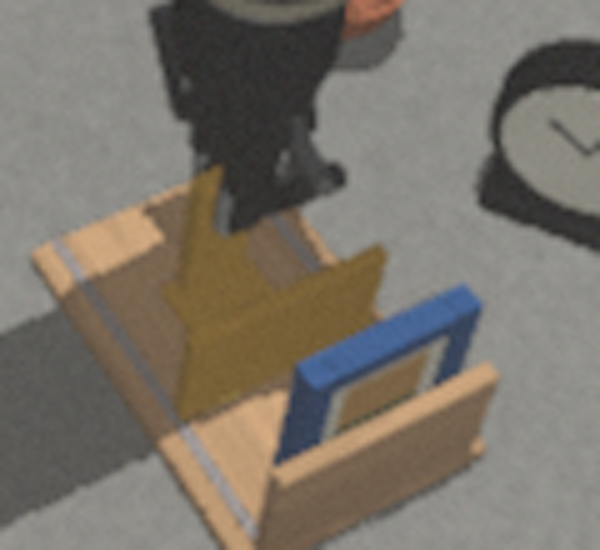

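>>> step_arm --pt "0 0 0 0 -0.04 0 1" --pt "0 0 0 0 -0.06 0 1" --pt "0 0 0 0 -0.06 0 1" --pt "0 0 0 0 -0.06 0 1" --pt "0 0 0 0 -0.05 0 1" --pt "0 0 0 0 -0.03 0 1" --pt "0 0 0 0 0 0 1"

```text
time_s: 25.68
tcp_pos: [577.7, -184.3, 87.3]
orientation: [0.467, 3.102, 0.004]
force: [-2.1, 0.6, 8.8]
grip_width: 11.2
```

>>> step_arm --pt "0 0 0 0 -0.01 0 1" --pt "0 0 0 0 -0.01 0 1" --pt "0 0 0 0 0 0 1"

```text
time_s: 26.05
tcp_pos: [577.1, -186.4, 87.3]
orientation: [0.466, 3.102, 0.005]
force: [-3.1, 2.6, 9.7]
grip_width: 11.7
```

>>> step_arm --pt "0 0 0 0 -0.01 0 1" --pt "0 0 0 0 -0.01 0 1" --pt "0 0 0 0 0 0 1"

```text
time_s: 26.42
tcp_pos: [576.2, -189.3, 87.3]
orientation: [0.466, 3.102, 0.005]
force: [-2.9, 1.3, 9.4]
grip_width: 11.0
```

```bash
python3 - <<'E'
from plan import *
R,p,o=cur()
c,s=np.cos(RY),np.sin(RY);l=np.array([[c,s],[-s,c]])@(p[:2]-RK);print("TCP rack",l,"q est",l[1]+18)
S=arm.read_camera("side");crop(S,340,230,110,100,"s16.png",6)
E
```

```text
TCP rack [  1.76209062 -10.13079384] q est 7.869206155372611
```

View pics/s16.png

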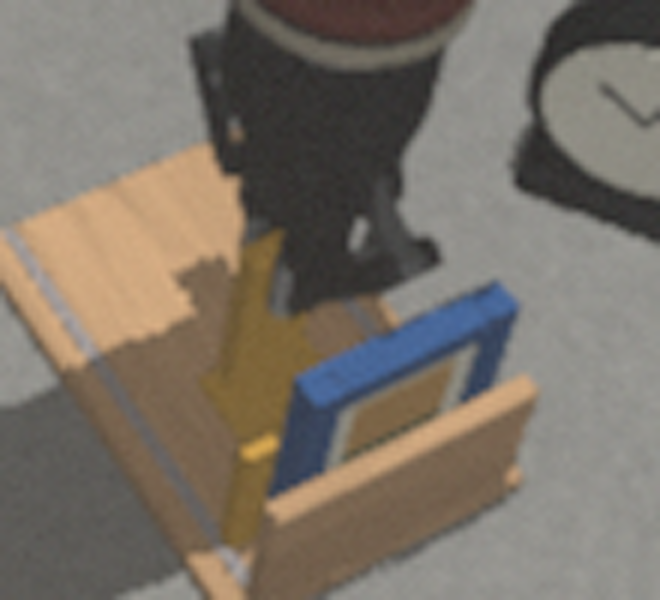

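About 4 mm left; close in ~1 mm steps.

>>> step_arm --pt "0 0 0 0 -0.008 0 1" --pt "0 0 0 0 -0.008 0 1" --pt "0 0 0 0 0 0 1"

```text
time_s: 26.85
tcp_pos: [575.6, -191.2, 87.3]
orientation: [0.466, 3.102, 0.006]
force: [-2.8, 3.3, 9.2]
grip_width: 11.4
```

>>> step_arm --pt "0 0 0 0 -0.007 0 1" --pt "0 0 0 0 0 0 1"

```text
time_s: 27.1
tcp_pos: [575.6, -191.4, 87.3]
orientation: [0.465, 3.102, 0.007]
force: [-2.1, 5.8, 9.3]
grip_width: 11.7
```

>>> step_arm --pt "0 0 0 0 -0.007 0 1" --pt "0 0 0 0 0 0 1"

```text
time_s: 27.35
tcp_pos: [575.6, -191.5, 87.3]
orientation: [0.464, 3.103, 0.009]
force: [-1.5, 8.3, 9.9]
grip_width: 11.2
```

>>> step_arm --pt "0 0 0 0 -0.01 0 1" --pt "0 0 0 0 -0.01 0 1" --pt "0 0 0 0 0 0 1"

```text
time_s: 27.72
tcp_pos: [575.5, -191.5, 87.3]
orientation: [0.46, 3.103, 0.013]
force: [-0.7, 15.8, 10.7]
grip_width: 11.3
```

```bash
python3 - <<'E'
from plan import *
R,p,o=cur();print(p,o["force"])
S=arm.read_camera("side");crop(S,340,230,110,100,"s17.png",6)
E
```

```text
[ 575.52303531 -191.52880985   87.3403723 ] [-0.6879068  15.82521636 10.72918812]
```

View pics/s17.png

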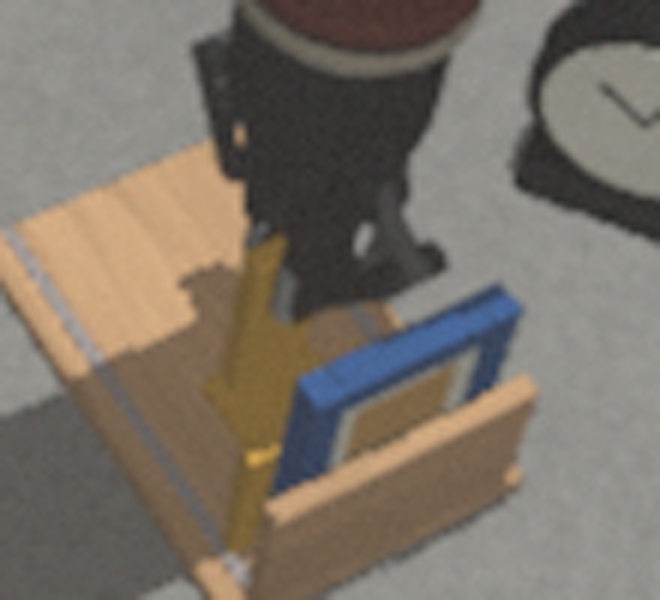

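>>> step_arm --pt "0 0 0 0 0.015 0 1" --pt "0 0 0 0 0 0 0.8" --pt "0 0 0 0 0 0 0.6" --pt "0 0 0 0 0 0 0.6" --pt "0 0 0 0 0 0 0.6"

```text
time_s: 28.4
tcp_pos: [573.5, -194.7, 85.3]
orientation: [0.468, 3.105, 0.004]
force: [0.1, 1.1, -0.1]
grip_width: 34.0
```

>>> step_arm --pt "0 0 0 0 0 -0.1 0.6" --pt "0 0 0 0 0 -0.3 0.6" --pt "0 0 0 0 0 -0.35 0.6" --pt "0 0 0 0 0 -0.35 0.6" --pt "0 0 0 0.3 0 0 0.6" --pt "0 0 0 0.35 0 0 0.6" --pt "0 0 0 0.2 0.3 0 0.6" --pt "0 0 0 0 0.35 0 0.6" --pt "0 0 0 0 0.35 0 0.6" --pt "0 0 0 0 0 0 0.6" --pt "0 0 0 0 0 0 0.6"

```text
time_s: 29.78
tcp_pos: [495.6, -14.6, 251.3]
orientation: [0.467, 3.104, 0.004]
force: [-0.5, -0.6, 0.2]
grip_width: 34.0
```

```bash
python3 - <<'E'
from plan import *
S=arm.read_camera("side");T=arm.read_camera("top");R,p,o=cur();print(p,o["force"])
cv2.imwrite("pics/s18f.png",S["frame"])
a=cv2.resize(S["frame"][235:335,335:435],None,fx=4,fy=4,interpolation=2);b=cv2.resize(T["frame"][155:225,335:420],None,fx=4,fy=4,interpolation=2)
c=np.zeros((400,740,3),np.uint8);c[:,:400]=a;c[:280,400:]=b;cv2.imwrite("pics/c18.png",c)
for k,v in {"near w top":(-45,-90,130),"far w top":(45,-90,130),"far b top":(45,-76,130),"near b top":(-45,-76,130),"tab":(0,-14,104)}.items():
    w=W(RK,RY,v);print(k,np.round((proj(S,w)[0]-[335,235]+.5)*4),np.round((proj(T,w)[0]-[335,155]+.5)*4+[400,0]))
E
```

```text
[495.43109703 -15.33122434 251.05905563] [-0.61808571  0.29616303  0.16976519]
near w top [231. 256.] [674. 218.]
far w top [367. 189.] [706. 105.]
far b top [351. 169.] [689.  99.]
near b top [215. 236.] [656. 212.]
tab [212. 145.] [588. 135.]
```

View pics/c18.png

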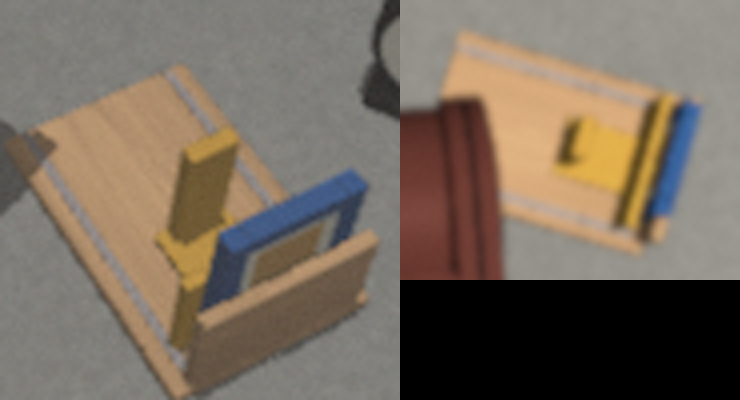

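View pics/s18f.png

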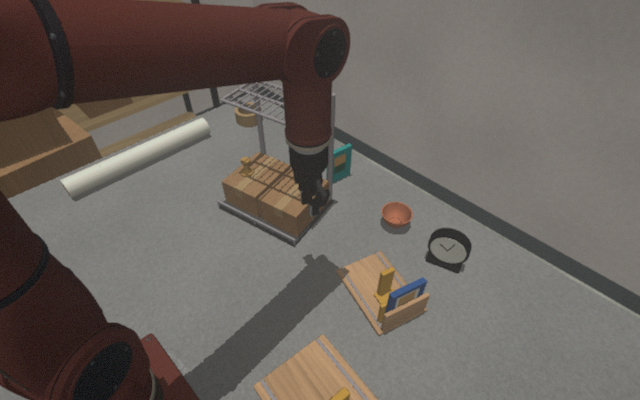

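>>> step_arm --pt "0 0 0 0.2 -0.2 0 0.6" --pt "0 0 0 0 -0.3 0 0.6" --pt "0 0 0 0 0 0 0.6" --pt "0 0 0 0 0 0 0.6"

```text
time_s: 30.38
tcp_pos: [444.8, -77.2, 250.6]
orientation: [0.47, 3.104, 0.005]
force: [-0.8, 0.7, 0.2]
grip_width: 34.4
```

```bash
python3 - <<'E'
from plan import *
S=arm.read_camera("side");cv2.imwrite("pics/s19.png",S["frame"])
for l in ["jar_center","candle_center","bowl_center","clock_center"]:
    print(l,[(np.round(d["bbox"]).tolist(),round(d["score"],2)) for d in arm.recognise(S,l)][:2])
print(cur()[2]["force"],cur()[2]["time_s"])
E
```

```text
jar_center [([278.0, 179.0, 113.0, 139.0], 0.4)]
candle_center [([246.0, 167.0, 13.0, 18.0], 0.72)]
bowl_center [([397.0, 214.0, 30.0, 27.0], 0.67)]
clock_center [([445.0, 252.0, 49.0, 44.0], 0.81)]
[-0.70483399 -0.10230923  0.43295085] 30.625
```

View pics/s19.png

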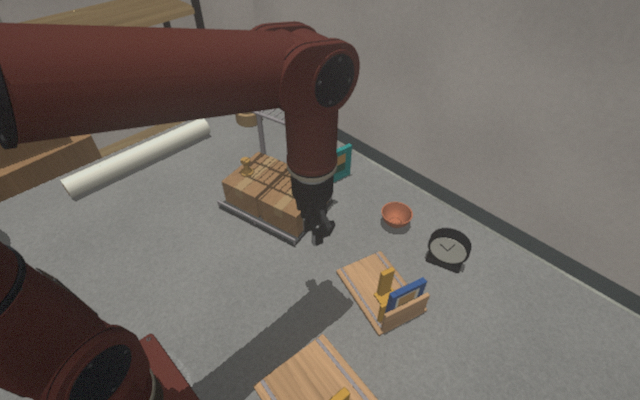

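Jar still hidden; check it in the top view, then hand in.

```bash
python3 - <<'E'
from plan import *
T=arm.read_camera("top");crop(T,160,110,270,130,"t20.png",2.9)
for l in ["jar_center","candle_center","bowl_center"]: print(l,[(np.round(d["bbox"]).tolist(),round(d["score"],2)) for d in arm.recognise(T,l)][:2])
E
```

```text
jar_center [([272.0, 164.0, 7.0, 11.0], 0.52)]
candle_center [([213.0, 196.0, 15.0, 10.0], 0.72)]
bowl_center [([337.0, 125.0, 28.0, 28.0], 0.7)]
```

View pics/t20.png

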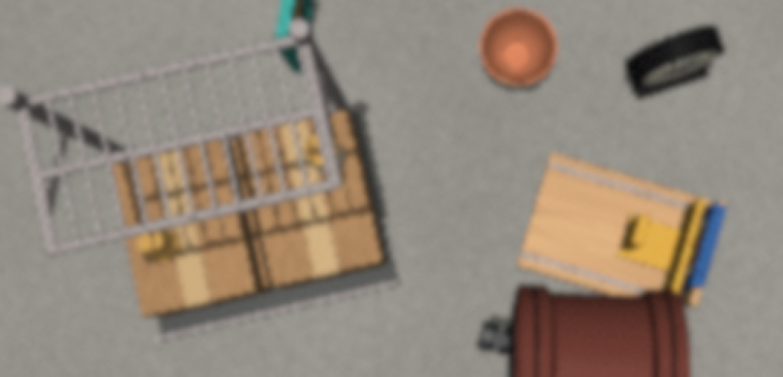

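All bystanders are where they were, and the frame is clamped against the wall.

```bash
python3 -c "
from rig import arm
print(arm.hand_in(),arm.observe()['time_s'])"
```

```text
the job is handed in; nothing more can be done
the job is handed in; nothing more can be done
```

The blue frame now stands upright on the smaller rack (the one with the size you gave), held between the end wall and the bookend. I handed the job in at about 31 s.

- **Bookend opened:** I gripped its tab and slid it open by about 56 mm.
- **Frame drawn out:** I drew it out along a 38° slope by its top edge, and it did not slip in the grip.
- **Frame set down:** I lowered it in small steps of about 1 mm or less onto the rack beside the wall. Contact force reached about 20 N.
- **Bookend closed:** I slid it back until it stopped against the frame at about 16 N, then let go and moved clear.

**Last checks:**
- **Frame and tab:** both lie within about 2 pixels of where a snug fit should put them.
- **Bystanders:** the candle holder, bowl and clock show at their starting pixels. The jar was hidden behind the arm in the side view at the end, so I checked it only in the top view, where it is within about 2 pixels of its start.
- **Wrist force:** it read about 0 N before hand-in, with the robot touching nothing.

**One doubt:** joint 2 read -0.381 once, at its stated limit of -0.38, just before the reach into the bay. I kept away from that pose afterwards.

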